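Sort the furniture feet into their holders

TASK

Put each of the four furniture feet (the pieces with a steel stud on top) into the plywood holder of its own shape and size: round feet in the round holders, square feet in the square ones, the larger in the larger and the smaller in the smaller. Each must end standing upright, stud up, flat on its holder's floor. Leave the two plain offcuts where they lie.

Things in the scene. Friction and masses are not known exactly. Their poses are not given: they have to be found in the camera images.
- round_foot_large: turned pale-wood furniture foot, round, 58 mm in diameter (straight-sided from 12 to 43 mm up, base 48 mm), 55 mm tall without the stud. A steel stud 8 mm across rises 14 mm from the middle of its top, over a steel disc 24 mm across. Loose, stands upright at the start. Origin: centre of its underside, z up. About 0.12 kg. Nothing in the working area stands higher than 70 mm, and all feet, holders and offcuts start at least 110 mm apart centre to centre.
- round_foot_small: turned pale-wood furniture foot, round, 38 mm in diameter (straight-sided from 12 to 36 mm up, base 28 mm), 48 mm tall without the stud. A steel stud 8 mm across rises 14 mm from the middle of its top, over a steel disc 24 mm across. Loose, stands upright at the start. Origin: centre of its underside, z up. About 0.05 kg.
- square_foot_large: pale-wood square furniture foot with straight sides, 54 x 54 mm, 55 mm tall without the stud. A steel stud 8 mm across rises 14 mm from the middle of its top, over a steel disc 24 mm across. Loose, stands upright at the start. Origin: centre of its underside, z up. x and y are square to its sides. About 0.13 kg.
- square_foot_small: pale-wood square furniture foot with straight sides, 34 x 34 mm, 48 mm tall without the stud. A steel stud 8 mm across rises 14 mm from the middle of its top, over a steel disc 24 mm across. Loose, stands upright at the start. Origin: centre of its underside, z up. x and y are square to its sides. About 0.05 kg.
- round_holder_large: shallow round plywood dish, 92 mm outside and 80 mm inside diameter. Screwed to the bench, rim 14 mm high all round, floor 6 mm above the bench. Origin: centre of its underside, z up.
- round_holder_small: shallow round plywood dish, 70 mm outside and 58 mm inside diameter. Screwed to the bench, rim 14 mm high all round, floor 6 mm above the bench. Origin: centre of its underside, z up.
- square_holder_large: shallow square plywood tray, 90 x 90 mm outside, 78 x 78 mm inside; takes its foot at any turn. Screwed to the bench, rim 14 mm high all round, floor 6 mm above the bench. Origin: centre of its underside, z up. x and y are square to its sides.
- square_holder_small: shallow square plywood tray, 64 x 64 mm outside, 52 x 52 mm inside; takes its foot at any turn. Screwed to the bench, rim 14 mm high all round, floor 6 mm above the bench. Origin: centre of its underside, z up. x and y are square to its sides.
- offcut_a: plain oblong offcut of the same pale wood, 90 x 38 x 30 mm (x, y, z) lying flat, no stud; not part of the job. Origin: centre of its underside, z up.
- offcut_b: second plain oblong offcut, just like the first, 90 x 38 x 30 mm (x, y, z). Origin: centre of its underside, z up.
Mind the look-alikes: they are no part of the job. Leave any purple look-alike of the round_foot_small alone. Leave any pink look-alike of the square_foot_large alone.

How it is judged:
At the end, for the whole second after the job is handed in: Each foot stands (released, at rest, stud up, tilted less than 0.1 rad) on the floor of the holder of its own shape and size, its centre within 18 mm of the holder's centre and its underside 3 to 8.5 mm above the holder's underside (the floor is at 6 mm) (horizontal distance between round_foot_large and round_holder_large below 0.018 m and z of round_foot_large in the frame of round_holder_large between 0.003 and 0.0085 m and angle between each of round_foot_large, round_foot_small, square_foot_large, square_foot_small's own z axis and vertical below 0.1 rad and linear speed of each of round_foot_large, round_foot_small, square_foot_large, square_foot_small below 0.02 m/s and horizontal distance between round_foot_small and round_holder_small below 0.018 m and z of round_foot_small in the frame of round_holder_small between 0.003 and 0.0085 m and horizontal distance between square_foot_large and square_holder_large below 0.018 m and z of square_foot_large in the frame of square_holder_large between 0.003 and 0.0085 m and horizontal distance between square_foot_small and square_holder_small below 0.018 m and z of square_foot_small in the frame of square_holder_small between 0.003 and 0.0085 m); the robot touches nothing.
It fails at once if an offcut (offcut_a) is moved by more than 30 mm (distance of offcut_a from where it was at the start of the episode above 0.03 m).
It fails at once if an offcut (offcut_b) is moved by more than 30 mm (distance of offcut_b from where it was at the start of the episode above 0.03 m).
It also fails if it takes over 107 s, if anything falls off the work surface, if the arm or the gripper's body presses on something with over 40 N, if the wrist force passes 120 N, or if a joint passes its speed limit or range.

ROBOT

A 6-joint arm with a two-finger parallel gripper is mounted at the origin on the work surface. World frame = base frame: x ahead of the robot, y to its left, z up, the work surface at z = 0. Lengths are in m, angles in rad, forces in N, time in s.
With the tool pointing down it reaches from about 0.3 to 0.85 m from the base axis. Payload 4.2 kg.
Tool frame: the origin (TCP) lies midway between the tips of the shut fingers; the grasp point (between the pads) lies 19 mm behind it; z points along the fingers, y is the line along which they close (so a half turn about z gives the same grasp; the last joint's range is limited). The gripper opens to 91 mm and grips with 3 to 60 N. Pads are 32 mm wide; open, the fingers measure 118 mm over their backs; the gripper's body (76 mm by 178 mm) begins 60 mm behind the grasp point.
Start: joints at [1.203, 0.32, 1.565, -0, 1.257, -0.02], TCP at [0.196, 0.541, 0.214] pointing down, gripper open.
Joint ranges: [-3.11, 3.11], [-0.84, 2.01], [0.21, 2.61], [-1.34, 4.49], [0.05, 2.63], [-2.56, 2.56]. Speed limits (rad/s): [2.57, 2.57, 3.14, 3.14, 3.14, 3.14].

INTERFACE

Orientations are given as a unit quaternion [w, x, y, z].
In Python, from bench import state, eyes, job gives the robot as it stands.
- The arm moves only by the tool play_rows, never from a script. Its argument "steps" is a list of rows, each an object with "dp": the shift along the world's x, y, z each as a share of 150 mm, from -1 to 1, a list of three; "dr": the turn, a rotation vector about the world's x, y, z each as a share of 90 degrees, from -1 to 1, a list of three. In form: [{"dp": [dx, dy, dz], "dr": [wx, wy, wz]}, ...]. A call has 1 to 10 rows; each row is the pose to reach, as a shift and turn from the pose commanded when the call began; what a row does not reach only later rows make up. A row lasts 1/12 s, in which the tool goes at most 41.7 mm and 7.16 degrees, less where a joint would pass 70% of its speed; a pose out of reach is approached as far as the arm can. A call with a number of a shift or a turn outside -1 to 1 is refused whole. A call with a gripper value outside its range is refused whole. "fingers" is the opening, from 0 (shut) to 1 (fully open), set as the call begins (left out, the last holds). The fingers move at their own pace and stop on an object; "force" is the grip in N (left out, the last holds). Time passes only in rows, so rows that repeat a pose let the fingers close. It gives the time, the measured TCP pose, the force, the opening and the grip force at its end, in the units of the state.
- state(): the state, without advancing time (a new reading comes with each control period).
- eyes.read_camera(name): name is "scene" or "top"; returns a dict with "color" (420x560x3 uint8, red, green, blue), "fx", "fy", "cx", "cy" (pixels), "pose" (4x4, takes a point from camera to world coordinates). Camera axes: x right, y up, looking along -z (the intrinsics and any distortion apply to the point x, -y, -z); pixel columns grow to the right and rows downward; lengths in m; the calibration is good to about 2 mm. A picture is of the moment at which its call begins. There is no depth.
- job.hand_in(): hands the job in; it is judged then, once.
The state is a dict: "t": time; "joint_pos": joint angles; "qd": joint speeds; "effort": joint torques, N m; "tcp_pos": TCP position; "orientation": TCP orientation; "contact_force": force on the tool from outside, world axes, zero at the start; "wrist_torque": the same for the moment, N m; "gripper_width": opening from 0.0 (shut) to 1.0 (fully open); "finger_force": force on a finger pad.
Only numpy, scipy, OpenCV 4.12 (cv2) and the standard library are available. Lean on these libraries where they do the work, as an engineer would, in place of code of your own. Each camera call takes 0.05 s, during which the arm holds its last target. There are 200 camera calls.

## Working session

There is one attempt and no reset: what is moved stays moved. The work goes in short steps, Python scripts to look and compute and a tool call to move; the robot and the scene stay as the last step left them, time stands still between calls to the robot, and variables do not carry over. Pictures are saved under pics/ and viewed, at most 14 in all, crops included, and the job is handed in when it is done.

Besides the shell and the picture viewer there is one more tool, called after "Call:" by a JSON object that holds its "name" and its "arguments". play_rows: Moves the arm, as the interface text tells. Its arguments: {"type":"object","properties":{"steps":{"type":"array"},"fingers":{"type":"number"},"force":{"type":"number"}},"required":["steps"]}

```bash
mkdir -p pics; cat > h.py <<'E'
import numpy as np, cv2
from bench import state, eyes, job
def shot(name,fn=None):
    d=eyes.read_camera(name)
    if fn: cv2.imwrite('pics/'+fn,d['color'][:,:,::-1])
    return d
def ray(d,u,v,z):
    P=np.array(d['pose']); r=P[:3,:3]@np.array([(u-d['cx'])/d['fx'],-(v-d['cy'])/d['fy'],-1.0])
    o=P[:3,3]; return (o+r*(z-o[2])/r[2])[:2]
E
python3 - <<'E'
from h import *
for n in('top','scene'):
    d=shot(n,n+'1.png'); print({k:d[k] for k in d if k!='color'})
print(state())
E
```

```text
{'fx': 531.2523533335897, 'fy': 531.2523533335897, 'cx': 275.4816435986865, 'cy': 200.36441686178568, 'pose': array([[ 0.01904739,  0.99807958, -0.05894363,  0.41584295],
       [-0.99980924,  0.01926895,  0.00319265, -0.00990943],
       [ 0.0043223 ,  0.05887157,  0.99825621,  1.37087809],
       [ 0.        ,  0.        ,  0.        ,  1.        ]])}
{'fx': 450.0819969339304, 'fy': 450.0819969339304, 'cx': 270.28355160073977, 'cy': 206.6816601205521, 'pose': array([[ 0.42047952, -0.77289868,  0.47521007,  1.00110393],
       [ 0.90723012,  0.36475755, -0.20948853, -0.19358104],
       [-0.01142305,  0.51921053,  0.85457003,  0.9058624 ],
       [ 0.        ,  0.        ,  0.        ,  1.        ]])}
{'t': 0.1, 'joint_pos': array([ 1.20300317e+00,  3.20253810e-01,  1.56552111e+00,  1.85081321e-06,
        1.25740127e+00, -2.00139212e-02]), 'qd': array([-0.00050177, -0.00195813, -0.00234309, -0.00039712,  0.00131229,
       -0.00184136]), 'effort': array([ 7.47109425e-04, -4.13334417e+01, -2.32509792e+01,  7.30628567e-02,
        4.22241865e-02, -4.41605630e-05]), 'tcp_pos': array([0.19581591, 0.54016724, 0.21320345]), 'orientation': array([-1.53430909e-04,  1.73014837e-01,  9.84918900e-01, -7.76765072e-04]), 'contact_force': array([-0.02383052,  0.55311274,  0.63599222]), 'wrist_torque': array([ 0.01416709, -0.02797013, -0.01076655]), 'finger_force': 0.0, 'gripper_width': 0.9990325378209162}
```

View pics/top1.png

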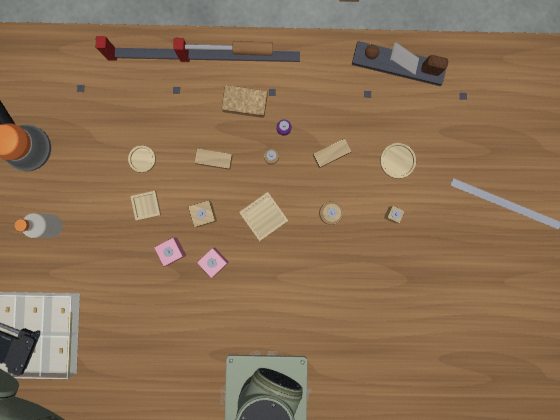

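View pics/scene1.png

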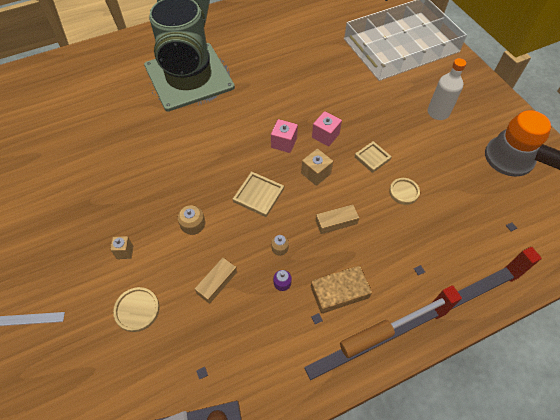

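Top view, things that could be mistaken: small round foot (271,156) against the purple look-alike (284,127). Large square foot (202,213) against the pink look-alikes (169,252) and (212,262). Small square foot (396,214) and large round foot (331,213) have no look-alikes. Offcuts lie at (213,159) and (332,153). Holders are at (142,159), (145,205), (264,216) and (398,160). I choose the pale-wood pieces with studs and check them in a close crop.

```bash
cat > det.py <<'E'
from h import *
Z={'RL':(331,213,.055),'RS':(271,156,.048),'SL':(202,213,.055),'SS':(396,214,.048)}
H={'HRL':(398,160),'HRS':(142,159),'HSL':(264,216),'HSS':(145,205)}
def run(fn):
    d=shot('top'); im=d['color'][:,:,::-1].copy(); hsv=cv2.cvtColor(im,cv2.COLOR_BGR2HSV)
    lab=cv2.cvtColor(im,cv2.COLOR_BGR2LAB).astype(int)
    pale=((lab[:,:,0]>138)&(lab[:,:,2]>135)).astype(np.uint8)*255
    grey=((hsv[:,:,1]<75)&(hsv[:,:,2]>90)).astype(np.uint8)
    vis=im.copy()
    def comp(mask,u,v,r):
        m=np.zeros_like(mask); m[v-r:v+r,u-r:u+r]=mask[v-r:v+r,u-r:u+r]
        cs,_=cv2.findContours(m,cv2.RETR_EXTERNAL,cv2.CHAIN_APPROX_NONE)
        return max(cs,key=cv2.contourArea)
    for k,(u,v,z) in Z.items():
        ys,xs=np.nonzero(grey[v-12:v+12,u-12:u+12]); 
        g=(xs.mean()+u-12,ys.mean()+v-12) if len(xs) else (u,v)
        c=cv2.convexHull(comp(pale,u,v,17)); R=cv2.minAreaRect(c)
        cv2.polylines(vis,[c],1,(0,0,255))
        bp=cv2.boxPoints(R); a,b=ray(d,*bp[0],z),ray(d,*bp[1],z)
        print(k,'disc',np.round(ray(d,*g,z+.001),4),len(xs),'rect',np.round(ray(d,*R[0],z),4),np.round(R[1],1),'yaw',round(np.degrees(np.arctan2(*(b-a)[::-1]))%90,1))
    for k,(u,v) in H.items():
        c=cv2.convexHull(comp(pale,u,v,27)); R=cv2.minAreaRect(c)
        cv2.polylines(vis,[c],1,(0,0,255))
        bp=cv2.boxPoints(R); a,b=ray(d,*bp[0],.014),ray(d,*bp[1],.014)
        print(k,np.round(ray(d,*R[0],.014),4),np.round(R[1],1),'yaw',round(np.degrees(np.arctan2(*(b-a)[::-1]))%90,1))
    cv2.imwrite('pics/'+fn,cv2.resize(np.vstack([im[115:235,120:425],vis[115:235,120:425]]),None,fx=2.5,fy=2.5,interpolation=cv2.INTER_CUBIC))
E
python3 -c "import det;det.run('det1.png')"
```

```text
RL disc [ 0.4673 -0.1542] 175 rect [ 0.4662 -0.1536] [21.3 20.1] yaw 49.3
RS disc [ 6.08e-01 -3.00e-04] 87 rect [ 0.5981 -0.0031] [ 4.9 13.3] yaw 17.9
SL disc [0.4572 0.1696] 321 rect [0.459  0.1698] [21.9 21.3] yaw 17.9
SS disc [ 0.466  -0.3144] 123 rect [ 0.4665 -0.3149] [13.1 13.5] yaw 66.5
HRL [ 0.6073 -0.3274] [35. 34.] yaw 1.1
HRS [0.5983 0.3331] [26. 26.] yaw 1.1
HSL [0.456  0.0162] [36.2 36.3] yaw 36.7
HSS [0.4773 0.3235] [26.3 28.6] yaw 13.3
```

View pics/det1.png

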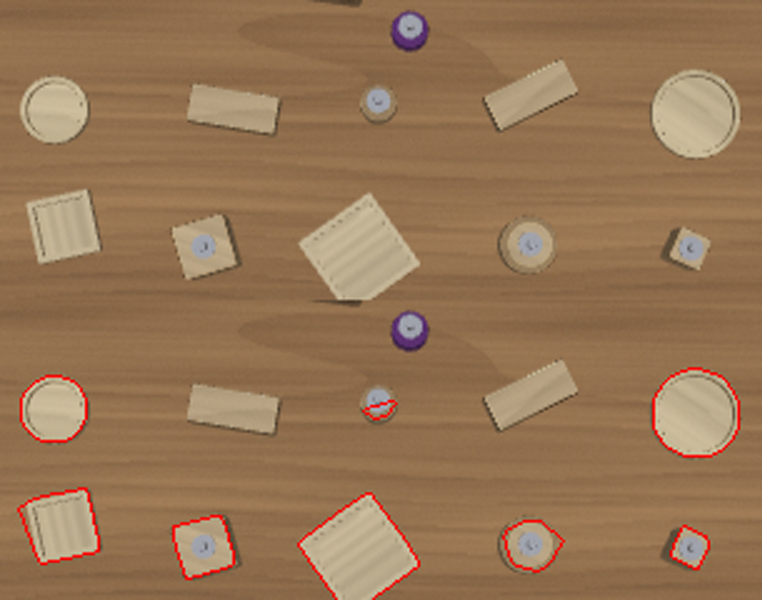

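The crop confirms the choice: the four pale feet with studs at crop pixels (204,246), (531,243), (378,100) and (690,247), with the purple one separate at (410,28). The small tray's outline is a little loose on its left side. I start with the large square foot.

Call:
{"name": "play_rows", "arguments": {"steps": [{"dp": [0.58,-0.82,0],"dr": [0,0,-0.193]},{"dp": [0.58,-0.82,0],"dr": [0,0,-0.193]},{"dp": [0.58,-0.82,0],"dr": [0,0,-0.193]},{"dp": [0.58,-0.82,0],"dr": [0,0,-0.193]},{"dp": [0.58,-0.82,0],"dr": [0,0,-0.193]}], "fingers": 1, "force": 25}}

```text
t: 0.57
tcp_pos: [0.2848, 0.4137, 0.2139]
orientation: [0.001, 0.322, 0.947, -0.001]
contact_force: [-0.8, 0.1, -0.2]
gripper_width: 1.001
finger_force: 0.0
```

Call:
{"name": "play_rows", "arguments": {"steps": [{"dp": [0.58,-0.82,0],"dr": [0,0,-0.193]},{"dp": [0.58,-0.82,0],"dr": [0,0,-0.193]},{"dp": [0.58,-0.82,0],"dr": [0,0,-0.193]},{"dp": [0.58,-0.82,0],"dr": [0,0,-0.193]},{"dp": [0.58,-0.82,0],"dr": [0,0,-0.193]}]}}

```text
t: 0.98
tcp_pos: [0.3719, 0.2918, 0.2139]
orientation: [0.001, 0.461, 0.887, -0.0]
contact_force: [-0.0, 0.1, -0.3]
gripper_width: 1.002
finger_force: 0.0
```

Call:
{"name": "play_rows", "arguments": {"steps": [{"dp": [0.58,-0.82,-0.6],"dr": [0,0,-0.193]},{"dp": [0.58,-0.82,-0.6],"dr": [0,0,-0.193]},{"dp": [0.58,-0.82,-0.6],"dr": [0,0,-0.193]},{"dp": [0.58,-0.82,-0.6],"dr": [0,0,-0.193]},{"dp": [0.58,-0.82,-0.6],"dr": [0,0,-0.193]},{"dp": [0.58,-0.82,-0.6],"dr": [0,0,-0.193]},{"dp": [0.58,-0.82,-0.6],"dr": [0,0,-0.193]},{"dp": [0.58,-0.82,-0.6],"dr": [0,0,-0.193]}]}}

```text
t: 1.65
tcp_pos: [0.4569, 0.1733, 0.1248]
orientation: [0.0, 0.588, 0.809, 0.001]
contact_force: [-0.3, -0.3, -0.2]
gripper_width: 1.003
finger_force: 0.0
```

Call:
{"name": "play_rows", "arguments": {"steps": [{"dp": [0,-0.023,-0.25],"dr": [0,0,0]},{"dp": [0,-0.023,-0.5],"dr": [0,0,0]},{"dp": [0,-0.023,-0.65],"dr": [0,0,0]},{"dp": [0,-0.023,-0.74],"dr": [0,0,0]},{"dp": [0,-0.023,-0.74],"dr": [0,0,0]},{"dp": [0,-0.023,-0.74],"dr": [0,0,0]}]}}

```text
t: 2.15
tcp_pos: [0.4569, 0.1696, 0.0136]
orientation: [0.0, 0.587, 0.809, 0.0]
contact_force: [-0.4, -0.2, 0.3]
gripper_width: 1.001
finger_force: 0.0
```

Call:
{"name": "play_rows", "arguments": {"steps": [{"dp": [0,0,0],"dr": [0,0,0]},{"dp": [0,0,0],"dr": [0,0,0]},{"dp": [0,0,0],"dr": [0,0,0]},{"dp": [0,0,0],"dr": [0,0,0]},{"dp": [0,0,0],"dr": [0,0,0]},{"dp": [0,0,0],"dr": [0,0,0]},{"dp": [0,0,0],"dr": [0,0,0]},{"dp": [0,0,0],"dr": [0,0,0]}], "fingers": 0, "force": 25}}

```text
t: 2.82
tcp_pos: [0.4573, 0.1682, 0.0133]
orientation: [0.0, 0.588, 0.809, 0.0]
contact_force: [-1.1, 0.0, 3.8]
gripper_width: 0.592
finger_force: 25.0
```

Call:
{"name": "play_rows", "arguments": {"steps": [{"dp": [0,0,0.15],"dr": [0,0,0]},{"dp": [0,0,0.4],"dr": [0,0,0]},{"dp": [0,0,0.65],"dr": [0,0,0]},{"dp": [0,0,0.65],"dr": [0,0,0]},{"dp": [0,0,0.65],"dr": [0,0,0]}]}}

```text
t: 3.23
tcp_pos: [0.4581, 0.1685, 0.1121]
orientation: [0.001, 0.588, 0.809, 0.002]
contact_force: [-0.5, 0.4, -1.5]
gripper_width: 0.591
finger_force: 25.0
```

Call:
{"name": "play_rows", "arguments": {"steps": [{"dp": [0,-0.2,0],"dr": [0,0,0.05]},{"dp": [0,-0.4,0],"dr": [0,0,0.1]},{"dp": [0,-0.6,0],"dr": [0,0,0.15]},{"dp": [0,-0.8,0],"dr": [0,0,0.21]},{"dp": [0,-0.95,0],"dr": [0,0,0.21]},{"dp": [0,-1,0],"dr": [0,0,0.21]},{"dp": [0,-1,0],"dr": [0,0,0.21]},{"dp": [0,-1,0],"dr": [0,0,0.21]}]}}

```text
t: 3.9
tcp_pos: [0.4562, 0.0184, 0.1094]
orientation: [-0.001, 0.448, 0.894, -0.0]
contact_force: [-0.3, 0.4, -1.6]
gripper_width: 0.592
finger_force: 25.0
```

```bash
python3 -c "
from h import *
a=shot('scene')['color'][60:270,130:410,::-1];b=shot('top')['color'][110:290,120:400,::-1]
cv2.imwrite('pics/p1.png',cv2.resize(np.vstack([a,b]),None,fx=1.5,fy=1.5))
print(state()['tcp_pos'],state()['gripper_width'])"
```

```text
[0.45665054 0.01909527 0.10987781] 0.5920140592104792
```

View pics/p1.png

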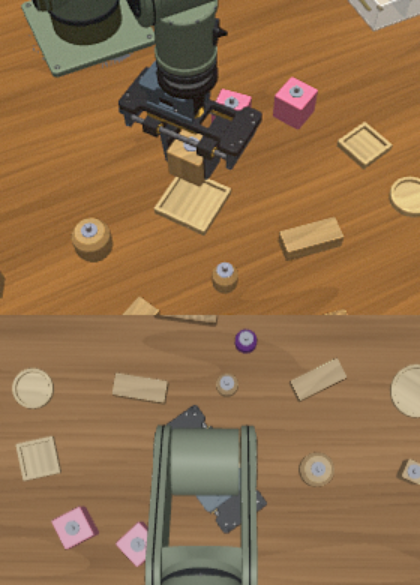

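The foot hangs upright in the fingers just above the square tray (crop pixel 188,165). I lower it.

Call:
{"name": "play_rows", "arguments": {"steps": [{"dp": [0,-0.02,-0.2],"dr": [0,0,0]},{"dp": [0,-0.02,-0.4],"dr": [0,0,0]},{"dp": [0,-0.02,-0.52],"dr": [0,0,0]},{"dp": [0,-0.02,-0.57],"dr": [0,0,0]},{"dp": [0,-0.02,-0.6],"dr": [0,0,0]},{"dp": [0,-0.02,-0.6],"dr": [0,0,0]},{"dp": [0,-0.02,-0.6],"dr": [0,0,0]}]}}

```text
t: 4.58
tcp_pos: [0.458, 0.0156, 0.0212]
orientation: [0.001, 0.447, 0.895, 0.001]
contact_force: [-0.0, 0.3, -1.8]
gripper_width: 0.588
finger_force: 25.0
```

Call:
{"name": "play_rows", "arguments": {"steps": [{"dp": [0,0,0],"dr": [0,0,0]},{"dp": [0,0,0],"dr": [0,0,0]},{"dp": [0,0,0],"dr": [0,0,0]},{"dp": [0,0,0],"dr": [0,0,0]},{"dp": [0,0,0],"dr": [0,0,0]}], "fingers": 1}}

```text
t: 5.0
tcp_pos: [0.4573, 0.0151, 0.0208]
orientation: [0.0, 0.447, 0.894, 0.0]
contact_force: [-0.2, 0.2, -0.5]
gripper_width: 0.924
finger_force: 0.0
```

Call:
{"name": "play_rows", "arguments": {"steps": [{"dp": [0,0,0.1],"dr": [0,0,0]},{"dp": [0,0,0.3],"dr": [0,0,0]},{"dp": [0,0,0.5],"dr": [0,0,0]},{"dp": [0,0,0.7],"dr": [0,0,0]},{"dp": [0,0,0.7],"dr": [0,0,0]}]}}

```text
t: 5.42
tcp_pos: [0.4608, 0.0151, 0.1308]
orientation: [0.005, 0.447, 0.894, 0.003]
contact_force: [0.8, -0.1, 0.4]
gripper_width: 0.998
finger_force: 0.0
```

Call:
{"name": "play_rows", "arguments": {"steps": [{"dp": [0.067,-0.25,0],"dr": [0,0,0]},{"dp": [0.067,-0.5,0],"dr": [0,0,0]},{"dp": [0.067,-0.75,0],"dr": [0,0,0]},{"dp": [0.067,-1,0],"dr": [0,0,0]},{"dp": [0.067,-1,0],"dr": [0,0,0]}]}}

```text
t: 5.83
tcp_pos: [0.4673, -0.1403, 0.1252]
orientation: [0.001, 0.449, 0.893, -0.001]
contact_force: [0.8, -0.4, 1.2]
gripper_width: 0.997
finger_force: 0.0
```

Call:
{"name": "play_rows", "arguments": {"steps": [{"dp": [0,-0.127,0],"dr": [0,0,0]},{"dp": [0,-0.127,0],"dr": [0,0,0]},{"dp": [0,-0.127,-0.1],"dr": [0,0,0]},{"dp": [0,-0.127,-0.1],"dr": [0,0,0]},{"dp": [0,-0.127,-0.1],"dr": [0,0,0]}]}}

```text
t: 6.25
tcp_pos: [0.4662, -0.1528, 0.1097]
orientation: [-0.001, 0.447, 0.895, 0.0]
contact_force: [0.1, -0.3, 0.0]
gripper_width: 1.002
finger_force: 0.0
```

```bash
python3 -c "
from h import *
a=shot('scene')['color'][60:270,130:410,::-1];b=shot('top')['color'][110:290,120:400,::-1]
cv2.imwrite('pics/p2.png',cv2.resize(np.vstack([a,b]),None,fx=1.5,fy=1.5))
print(state()['tcp_pos'],state()['gripper_width'])"
```

```text
[ 0.46718702 -0.15319095  0.11071107] 1.000501214887595
```

View pics/p2.png

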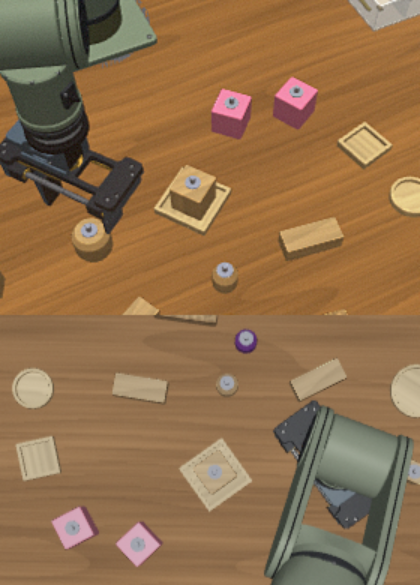

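The large square foot stands centred and flat in its tray (crop pixel 193,190), and the gripper is over the large round foot. I descend and grip.

Call:
{"name": "play_rows", "arguments": {"steps": [{"dp": [0,0,-0.25],"dr": [0,0,0]},{"dp": [0,0,-0.45],"dr": [0,0,0]},{"dp": [0,0,-0.6],"dr": [0,0,0]},{"dp": [0,0,-0.64],"dr": [0,0,0]},{"dp": [0,0,-0.64],"dr": [0,0,0]}]}}

```text
t: 6.77
tcp_pos: [0.4663, -0.1532, 0.0135]
orientation: [-0.001, 0.447, 0.895, -0.0]
contact_force: [0.1, -0.1, 1.2]
gripper_width: 1.002
finger_force: 0.0
```

Call:
{"name": "play_rows", "arguments": {"steps": [{"dp": [0,0,0],"dr": [0,0,0]},{"dp": [0,0,0],"dr": [0,0,0]},{"dp": [0,0,0],"dr": [0,0,0]},{"dp": [0,0,0],"dr": [0,0,0]},{"dp": [0,0,0],"dr": [0,0,0]},{"dp": [0,0,0],"dr": [0,0,0]},{"dp": [0,0,0],"dr": [0,0,0]},{"dp": [0,0,0],"dr": [0,0,0]}], "fingers": 0, "force": 30}}

```text
t: 7.43
tcp_pos: [0.4672, -0.1542, 0.0152]
orientation: [0.0, 0.447, 0.894, -0.0]
contact_force: [-1.7, -0.2, 6.7]
gripper_width: 0.622
finger_force: 30.0
```

Call:
{"name": "play_rows", "arguments": {"steps": [{"dp": [0,0,0.15],"dr": [0,0,0]},{"dp": [0,0,0.35],"dr": [0,0,0]},{"dp": [0,0,0.55],"dr": [0,0,0]},{"dp": [0,0,0.65],"dr": [0,0,0]},{"dp": [0,0,0.65],"dr": [0,0,0]}]}}

```text
t: 7.85
tcp_pos: [0.4693, -0.1547, 0.1152]
orientation: [0.004, 0.447, 0.894, 0.001]
contact_force: [0.9, -0.1, -1.6]
gripper_width: 0.627
finger_force: 30.0
```

Call:
{"name": "play_rows", "arguments": {"steps": [{"dp": [0.12,-0.14,0],"dr": [0,0,0]},{"dp": [0.24,-0.28,0],"dr": [0,0,0]},{"dp": [0.36,-0.42,0],"dr": [0,0,0]},{"dp": [0.46,-0.57,0],"dr": [0,0,0]},{"dp": [0.46,-0.57,0],"dr": [0,0,0]}]}}

```text
t: 8.27
tcp_pos: [0.5386, -0.243, 0.1101]
orientation: [0.001, 0.448, 0.894, -0.0]
contact_force: [1.1, -0.1, -0.8]
gripper_width: 0.628
finger_force: 30.0
```

Call:
{"name": "play_rows", "arguments": {"steps": [{"dp": [0.12,-0.14,0],"dr": [0,0,0]},{"dp": [0.24,-0.28,0],"dr": [0,0,0]},{"dp": [0.36,-0.42,0],"dr": [0,0,0]},{"dp": [0.47,-0.58,0],"dr": [0,0,0]},{"dp": [0.47,-0.58,0],"dr": [0,0,0]},{"dp": [0.47,-0.58,0],"dr": [0,0,0]}]}}

```text
t: 8.77
tcp_pos: [0.6058, -0.3265, 0.1093]
orientation: [-0.002, 0.448, 0.894, 0.0]
contact_force: [-0.0, 0.3, -1.6]
gripper_width: 0.628
finger_force: 30.0
```

```bash
python3 -c "
from h import *
a=shot('scene')['color'][150:350,60:300,::-1]
cv2.imwrite('pics/p3.png',cv2.resize(a,None,fx=2,fy=2))
print(state()['tcp_pos'],state()['gripper_width'])"
```

```text
[ 0.60519947 -0.32552831  0.1096586 ] 0.6277290291715024
```

View pics/p3.png

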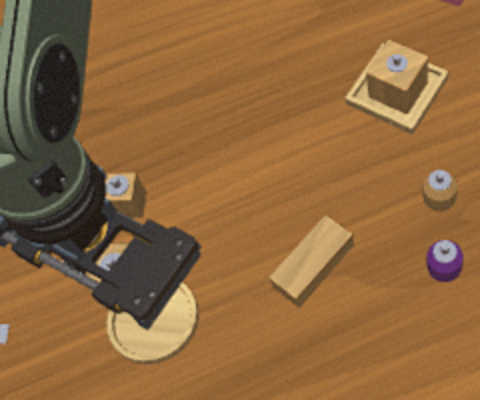

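The foot is held (stud visible at crop pixel 112,258) over the round dish. I lower and release.

Call:
{"name": "play_rows", "arguments": {"steps": [{"dp": [0.01,0,-0.2],"dr": [0,0,0]},{"dp": [0.01,0,-0.4],"dr": [0,0,0]},{"dp": [0.01,0,-0.5],"dr": [0,0,0]},{"dp": [0.01,0,-0.55],"dr": [0,0,0]},{"dp": [0.01,0,-0.58],"dr": [0,0,0]},{"dp": [0.01,0,-0.58],"dr": [0,0,0]},{"dp": [0.01,0,-0.58],"dr": [0,0,0]}]}}

```text
t: 9.4
tcp_pos: [0.6085, -0.3263, 0.0261]
orientation: [0.001, 0.447, 0.894, 0.0]
contact_force: [-0.3, -0.2, -0.4]
gripper_width: 0.625
finger_force: 30.0
```

Call:
{"name": "play_rows", "arguments": {"steps": [{"dp": [0,0,0],"dr": [0,0,0]},{"dp": [0,0,0],"dr": [0,0,0]},{"dp": [0,0,0],"dr": [0,0,0]},{"dp": [0,0,0],"dr": [0,0,0]},{"dp": [0,0,0],"dr": [0,0,0]}], "fingers": 1}}

```text
t: 9.82
tcp_pos: [0.6082, -0.3266, 0.0255]
orientation: [0.0, 0.447, 0.894, 0.0]
contact_force: [0.2, 0.4, 0.1]
gripper_width: 0.962
finger_force: 0.0
```

Call:
{"name": "play_rows", "arguments": {"steps": [{"dp": [0,0,0.1],"dr": [0,0,0]},{"dp": [0,0,0.3],"dr": [0,0,0]},{"dp": [0,0,0.5],"dr": [0,0,0]},{"dp": [0,0,0.7],"dr": [0,0,0]},{"dp": [0,0,0.7],"dr": [0,0,0]}]}}

```text
t: 10.23
tcp_pos: [0.6114, -0.3283, 0.1375]
orientation: [0.007, 0.447, 0.894, -0.0]
contact_force: [0.7, 0.6, 1.3]
gripper_width: 1.001
finger_force: 0.0
```

Call:
{"name": "play_rows", "arguments": {"steps": [{"dp": [-0.15,0.01,0],"dr": [0,0,-0.671]},{"dp": [-0.3,0.02,0],"dr": [0,0,-0.671]},{"dp": [-0.45,0.03,0],"dr": [0,0,-0.671]},{"dp": [-0.6,0.05,0],"dr": [0,0,-0.671]},{"dp": [-0.75,0.06,0],"dr": [0,0,-0.671]},{"dp": [-0.9,0.08,0],"dr": [0,0,-0.671]},{"dp": [-0.945,0.08,0],"dr": [0,0,-0.671]},{"dp": [-0.945,0.08,0],"dr": [0,0,-0.671]},{"dp": [-0.945,0.08,0],"dr": [0,0,-0.671]},{"dp": [-0.945,0.08,0],"dr": [0,0,-0.671]}]}}

```text
t: 11.07
tcp_pos: [0.466, -0.3145, 0.13]
orientation: [0.0, 0.837, 0.548, 0.0]
contact_force: [1.0, -0.6, 0.1]
gripper_width: 1.001
finger_force: 0.0
```

```bash
python3 -c "
from h import *
a=shot('scene')['color'][150:350,60:300,::-1];b=shot('top')['color'][110:290,200:440,::-1]
cv2.imwrite('pics/p4.png',cv2.resize(np.vstack([a,b]),None,fx=1.55,fy=1.55))
s=state();print(s['tcp_pos'],s['orientation'])"
```

```text
[ 0.46623153 -0.3143962   0.12989126] [1.54114749e-05 8.35979954e-01 5.48759980e-01 1.01962490e-05]
```

View pics/p4.png

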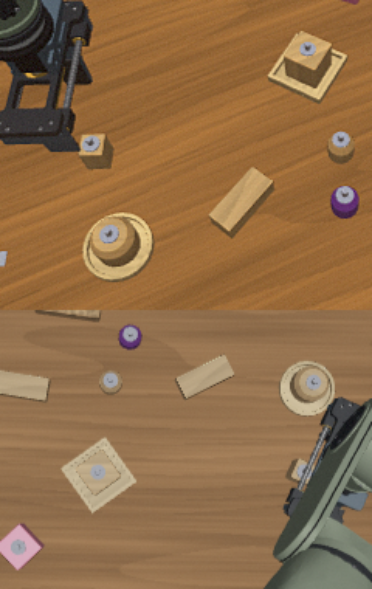

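The large round foot stands in its dish: the apparent offset (313,383) against (307,388) is about what parallax gives, and I'll measure it later. The gripper is over the small square foot.

Call:
{"name": "play_rows", "arguments": {"steps": [{"dp": [0,0,-0.25],"dr": [0,0,0]},{"dp": [0,0,-0.5],"dr": [0,0,0]},{"dp": [0,0,-0.7],"dr": [0,0,0]},{"dp": [0,0,-0.775],"dr": [0,0,0]},{"dp": [0,0,-0.775],"dr": [0,0,0]},{"dp": [0,0,-0.775],"dr": [0,0,0]}]}}

```text
t: 11.67
tcp_pos: [0.4663, -0.3143, 0.0133]
orientation: [-0.0, 0.836, 0.549, -0.0]
contact_force: [-0.7, -1.0, -0.6]
gripper_width: 1.001
finger_force: 0.0
```

Call:
{"name": "play_rows", "arguments": {"steps": [{"dp": [0,0,0],"dr": [0,0,0]},{"dp": [0,0,0],"dr": [0,0,0]},{"dp": [0,0,0],"dr": [0,0,0]},{"dp": [0,0,0],"dr": [0,0,0]},{"dp": [0,0,0],"dr": [0,0,0]},{"dp": [0,0,0],"dr": [0,0,0]},{"dp": [0,0,0],"dr": [0,0,0]},{"dp": [0,0,0],"dr": [0,0,0]},{"dp": [0,0,0],"dr": [0,0,0]},{"dp": [0,0,0],"dr": [0,0,0]}], "fingers": 0, "force": 20}}

```text
t: 12.5
tcp_pos: [0.4663, -0.3144, 0.0137]
orientation: [0.0, 0.836, 0.548, 0.0]
contact_force: [-0.1, -0.4, 0.4]
gripper_width: 0.374
finger_force: 20.0
```

Call:
{"name": "play_rows", "arguments": {"steps": [{"dp": [0,0,0.15],"dr": [0,0,0]},{"dp": [0,0,0.35],"dr": [0,0,0]},{"dp": [0,0,0.55],"dr": [0,0,0]},{"dp": [0,0,0.75],"dr": [0,0,0]},{"dp": [0,0,0.75],"dr": [0,0,0]}]}}

```text
t: 12.92
tcp_pos: [0.4694, -0.3166, 0.1322]
orientation: [0.005, 0.836, 0.548, 0.002]
contact_force: [1.1, -0.8, 0.1]
gripper_width: 0.373
finger_force: 20.0
```

```bash
python3 -c "
from h import *
d=shot('top'); im=d['color'][:,:,::-1].copy()
lab=cv2.cvtColor(im,cv2.COLOR_BGR2LAB)[:,:,0]
for n,u,v,r in(('HSS',145,205,25),('HRS',142,159,25),('HSL',264,216,30)):
  sub=lab[v-r:v+r,u-r:u+r]; t,m=cv2.threshold(sub,0,255,cv2.THRESH_OTSU)
  m=cv2.morphologyEx(m,cv2.MORPH_OPEN,np.ones((5,5)))
  c=max(cv2.findContours(m,0,1)[0],key=cv2.contourArea); R=cv2.minAreaRect(c)
  print(n,t,R,ray(d,R[0][0]+u-r,R[0][1]+v-r,.014))
"
```

```text
HSS 157.0 ((26.188329696655273, 24.64456558227539), (24.927268981933594, 21.528095245361328), 78.11134338378906) [0.47863493 0.31578537]
HRS 160.0 ((25.729507446289062, 24.97541046142578), (23.43075180053711, 24.455045700073242), 50.194427490234375) [0.59581806 0.32857179]
HSL 154.0 ((29.243242263793945, 30.04054069519043), (35.688026428222656, 35.688026428222656), 54.46232223510742) [0.45526153 0.01623689]
```

Call:
{"name": "play_rows", "arguments": {"steps": [{"dp": [0.015,0.2,0],"dr": [0,0,0.082]},{"dp": [0.015,0.42,0],"dr": [0,0,0.082]},{"dp": [0.015,0.64,0],"dr": [0,0,0.082]},{"dp": [0.015,0.85,0],"dr": [0,0,0.082]},{"dp": [0.015,0.85,0],"dr": [0,0,0.082]}]}}

```text
t: 13.38
tcp_pos: [0.4664, -0.1819, 0.1245]
orientation: [-0.003, 0.798, 0.602, -0.001]
contact_force: [-0.7, -0.4, -0.0]
gripper_width: 0.375
finger_force: 20.0
```

Call:
{"name": "play_rows", "arguments": {"steps": [{"dp": [0.015,0.2,0],"dr": [0,0,0.082]},{"dp": [0.015,0.42,0],"dr": [0,0,0.082]},{"dp": [0.015,0.64,0],"dr": [0,0,0.082]},{"dp": [0.015,0.85,0],"dr": [0,0,0.082]},{"dp": [0.015,0.85,0],"dr": [0,0,0.082]}]}}

```text
t: 13.8
tcp_pos: [0.4694, -0.0555, 0.1249]
orientation: [-0.002, 0.758, 0.652, -0.0]
contact_force: [0.0, 0.6, -1.3]
gripper_width: 0.369
finger_force: 20.0
```

Call:
{"name": "play_rows", "arguments": {"steps": [{"dp": [0.015,0.2,0],"dr": [0,0,0.082]},{"dp": [0.015,0.42,0],"dr": [0,0,0.082]},{"dp": [0.015,0.64,0],"dr": [0,0,0.082]},{"dp": [0.015,0.85,0],"dr": [0,0,0.082]},{"dp": [0.015,0.85,0],"dr": [0,0,0.082]}]}}

```text
t: 14.22
tcp_pos: [0.4728, 0.0715, 0.1253]
orientation: [-0.001, 0.714, 0.7, 0.0]
contact_force: [-0.1, 0.0, -1.1]
gripper_width: 0.369
finger_force: 20.0
```

Call:
{"name": "play_rows", "arguments": {"steps": [{"dp": [0.015,0.2,0],"dr": [0,0,0.082]},{"dp": [0.015,0.42,0],"dr": [0,0,0.082]},{"dp": [0.015,0.64,0],"dr": [0,0,0.082]},{"dp": [0.015,0.85,0],"dr": [0,0,0.082]},{"dp": [0.015,0.85,0],"dr": [0,0,0.082]}]}}

```text
t: 14.63
tcp_pos: [0.4759, 0.199, 0.1253]
orientation: [-0.001, 0.668, 0.744, 0.001]
contact_force: [0.0, 0.2, -0.7]
gripper_width: 0.372
finger_force: 20.0
```

Call:
{"name": "play_rows", "arguments": {"steps": [{"dp": [0.015,0.2,0],"dr": [0,0,0.082]},{"dp": [0.015,0.42,0],"dr": [0,0,0.082]},{"dp": [0.015,0.64,0],"dr": [0,0,0.082]},{"dp": [0.015,0.85,0],"dr": [0,0,0.082]},{"dp": [0.015,0.85,0],"dr": [0,0,0.082]},{"dp": [0.015,0.85,0],"dr": [0,0,0.082]}]}}

```text
t: 15.13
tcp_pos: [0.4777, 0.3226, 0.125]
orientation: [0.0, 0.619, 0.785, -0.001]
contact_force: [-0.0, -0.2, -0.4]
gripper_width: 0.373
finger_force: 20.0
```

```bash
python3 -c "
from h import *
d=shot('top')
print(ray(d,145.2,205.2,.014),ray(d,120+54.5/2.5-.2,115+110/2.5-.2,.014))
a=shot('scene')['color'][110:230,280:440,::-1]
cv2.imwrite('pics/p5.png',cv2.resize(a,None,fx=3,fy=3,interpolation=2))
"
```

```text
[0.47716634 0.31825956] [0.5962142  0.33148355]
```

View pics/p5.png

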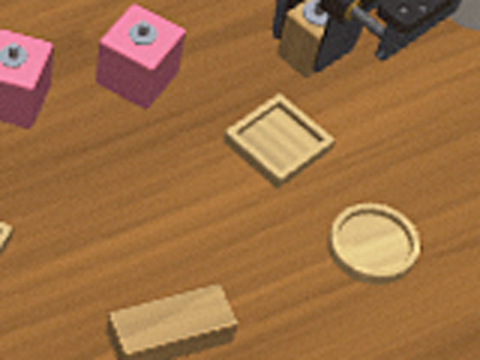

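The tray rim is centred at crop pixel (280,136) and the round dish at (375,238). I cross-check both from this view.

```bash
python3 -c "
from h import *
d=shot('scene')
print(ray(d,280+280/3-.3,110+136.5/3-.3,.014),ray(d,280+375/3-.3,110+239/3-.3,.014))
"
```

```text
[0.47833813 0.31878656] [0.59735511 0.33266038]
```

Call:
{"name": "play_rows", "arguments": {"steps": [{"dp": [0,-0.028,-0.2],"dr": [0,0,0]},{"dp": [0,-0.028,-0.4],"dr": [0,0,0]},{"dp": [0,-0.028,-0.57],"dr": [0,0,0]},{"dp": [0,-0.028,-0.65],"dr": [0,0,0]},{"dp": [0,-0.028,-0.69],"dr": [0,0,0]},{"dp": [0,-0.028,-0.695],"dr": [0,0,0]},{"dp": [0,-0.028,-0.695],"dr": [0,0,0]},{"dp": [0,-0.028,-0.695],"dr": [0,0,0]}]}}

```text
t: 15.95
tcp_pos: [0.4785, 0.3189, 0.0232]
orientation: [0.0, 0.62, 0.784, 0.001]
contact_force: [-0.5, 0.4, -0.2]
gripper_width: 0.376
finger_force: 20.0
```

Call:
{"name": "play_rows", "arguments": {"steps": [{"dp": [0,0,-0.013],"dr": [0,0,0]},{"dp": [0,0,-0.013],"dr": [0,0,0]},{"dp": [0,0,-0.013],"dr": [0,0,0]}]}}

```text
t: 16.2
tcp_pos: [0.4778, 0.3191, 0.0206]
orientation: [0.0, 0.62, 0.785, 0.001]
contact_force: [-0.1, 0.2, -0.4]
gripper_width: 0.373
finger_force: 20.0
```

Call:
{"name": "play_rows", "arguments": {"steps": [{"dp": [0,0,0],"dr": [0,0,0]},{"dp": [0,0,0],"dr": [0,0,0]},{"dp": [0,0,0],"dr": [0,0,0]},{"dp": [0,0,0],"dr": [0,0,0]},{"dp": [0,0,0],"dr": [0,0,0]}], "fingers": 1}}

```text
t: 16.62
tcp_pos: [0.4776, 0.319, 0.0201]
orientation: [0.0, 0.62, 0.785, 0.0]
contact_force: [-0.7, 0.5, -0.5]
gripper_width: 0.708
finger_force: 0.0
```

Call:
{"name": "play_rows", "arguments": {"steps": [{"dp": [0,0,0.1],"dr": [0,0,0]},{"dp": [0,0,0.3],"dr": [0,0,0]},{"dp": [0,0,0.5],"dr": [0,0,0]},{"dp": [0,0,0.7],"dr": [0,0,0]},{"dp": [0,0,0.7],"dr": [0,0,0]}]}}

```text
t: 17.03
tcp_pos: [0.4808, 0.3211, 0.1312]
orientation: [0.002, 0.62, 0.785, 0.006]
contact_force: [0.4, 1.1, 1.5]
gripper_width: 0.998
finger_force: 0.0
```

Call:
{"name": "play_rows", "arguments": {"steps": [{"dp": [0.1,-0.23,0],"dr": [0,0,0.192]},{"dp": [0.2,-0.46,0],"dr": [0,0,0.192]},{"dp": [0.289,-0.709,0],"dr": [0,0,0.192]},{"dp": [0.289,-0.709,0],"dr": [0,0,0.192]}]}}

```text
t: 17.37
tcp_pos: [0.5226, 0.2068, 0.1247]
orientation: [0.001, 0.496, 0.868, -0.001]
contact_force: [-0.6, 1.0, -0.5]
gripper_width: 1.0
finger_force: 0.0
```

Call:
{"name": "play_rows", "arguments": {"steps": [{"dp": [0.1,-0.23,0],"dr": [0,0,0.192]},{"dp": [0.2,-0.46,0],"dr": [0,0,0.192]},{"dp": [0.289,-0.709,0],"dr": [0,0,0.192]},{"dp": [0.289,-0.709,0],"dr": [0,0,0.192]}]}}

```text
t: 17.7
tcp_pos: [0.5664, 0.1006, 0.1247]
orientation: [0.001, 0.361, 0.933, -0.001]
contact_force: [0.8, 0.6, 0.4]
gripper_width: 1.002
finger_force: 0.0
```

Call:
{"name": "play_rows", "arguments": {"steps": [{"dp": [0.1,-0.23,0],"dr": [0,0,0.192]},{"dp": [0.2,-0.46,0],"dr": [0,0,0.192]},{"dp": [0.289,-0.709,0],"dr": [0,0,0.192]},{"dp": [0.289,-0.709,0],"dr": [0,0,0.192]},{"dp": [0.289,-0.709,0],"dr": [0,0,0.192]},{"dp": [0.289,-0.709,0],"dr": [0,0,0.192]}]}}

```text
t: 18.2
tcp_pos: [0.607, 0.0006, 0.1245]
orientation: [-0.001, 0.215, 0.977, 0.0]
contact_force: [-0.7, 0.9, -0.5]
gripper_width: 1.0
finger_force: 0.0
```

```bash
python3 -c "
from h import *
a=shot('scene')['color'][110:330,90:430,::-1]
cv2.imwrite('pics/p6.png',cv2.resize(a,None,fx=2.2,fy=2.2,interpolation=2))
s=state();print(s['tcp_pos'],s['orientation'])"
```

```text
[0.60691054 0.00109184 0.12466704] [-6.09836012e-04  2.14729857e-01  9.76673260e-01  2.43271218e-04]
```

View pics/p6.png

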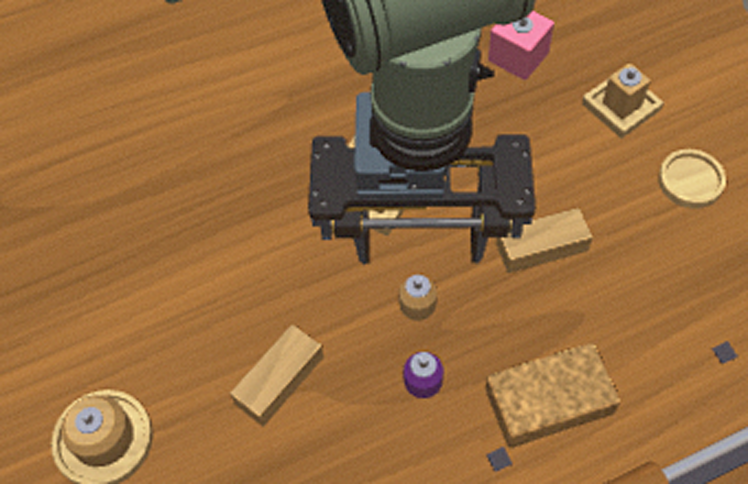

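Small square foot stands in its tray (crop pixel 627,90). The large round foot in its dish (97,430) might lean slightly, so I'll measure that afterwards. The gripper is centred over the small round foot, with the fingers clear of the purple one and offcut a.

Call:
{"name": "play_rows", "arguments": {"steps": [{"dp": [0.005,0,-0.25],"dr": [0,0,0]},{"dp": [0.005,0,-0.5],"dr": [0,0,0]},{"dp": [0.005,0,-0.65],"dr": [0,0,0]},{"dp": [0.005,0,-0.74],"dr": [0,0,0]},{"dp": [0.005,0,-0.74],"dr": [0,0,0]},{"dp": [0.005,0,-0.74],"dr": [0,0,0]}]}}

```text
t: 18.75
tcp_pos: [0.6077, 0.0013, 0.0137]
orientation: [-0.001, 0.214, 0.977, -0.0]
contact_force: [0.5, 0.6, 0.9]
gripper_width: 0.999
finger_force: 0.0
```

Call:
{"name": "play_rows", "arguments": {"steps": [{"dp": [0,0,0],"dr": [0,0,0]},{"dp": [0,0,0],"dr": [0,0,0]},{"dp": [0,0,0],"dr": [0,0,0]},{"dp": [0,0,0],"dr": [0,0,0]},{"dp": [0,0,0],"dr": [0,0,0]},{"dp": [0,0,0],"dr": [0,0,0]},{"dp": [0,0,0],"dr": [0,0,0]},{"dp": [0,0,0],"dr": [0,0,0]},{"dp": [0,0,0],"dr": [0,0,0]},{"dp": [0,0,0],"dr": [0,0,0]}], "fingers": 0, "force": 20}}

```text
t: 19.58
tcp_pos: [0.6083, -0.0003, 0.014]
orientation: [-0.0, 0.215, 0.977, -0.0]
contact_force: [0.0, -0.2, 0.9]
gripper_width: 0.406
finger_force: 20.0
```

Call:
{"name": "play_rows", "arguments": {"steps": [{"dp": [0,0,0.15],"dr": [0,0,0]},{"dp": [0,0,0.35],"dr": [0,0,0]},{"dp": [0,0,0.55],"dr": [0,0,0]},{"dp": [0,0,0.7],"dr": [0,0,0]},{"dp": [0,0,0.7],"dr": [0,0,0]},{"dp": [0,0,0.7],"dr": [0,0,0]}]}}

```text
t: 20.08
tcp_pos: [0.609, -0.0002, 0.1202]
orientation: [0.001, 0.215, 0.977, 0.0]
contact_force: [0.6, 0.0, -0.5]
gripper_width: 0.411
finger_force: 20.0
```

Call:
{"name": "play_rows", "arguments": {"steps": [{"dp": [-0.025,0.2,0],"dr": [0,0,0]},{"dp": [-0.025,0.4,0],"dr": [0,0,0]},{"dp": [-0.025,0.6,0],"dr": [0,0,0]},{"dp": [-0.025,0.738,0],"dr": [0,0,0]}]}}

```text
t: 20.42
tcp_pos: [0.6031, 0.1125, 0.1168]
orientation: [-0.002, 0.214, 0.977, -0.0]
contact_force: [-1.3, 0.9, -0.6]
gripper_width: 0.409
finger_force: 20.0
```

Call:
{"name": "play_rows", "arguments": {"steps": [{"dp": [-0.025,0.2,0],"dr": [0,0,0]},{"dp": [-0.025,0.4,0],"dr": [0,0,0]},{"dp": [-0.025,0.6,0],"dr": [0,0,0]},{"dp": [-0.025,0.738,0],"dr": [0,0,0]}]}}

```text
t: 20.75
tcp_pos: [0.5994, 0.2234, 0.1166]
orientation: [-0.002, 0.214, 0.977, -0.001]
contact_force: [-0.1, 0.4, -0.3]
gripper_width: 0.405
finger_force: 20.0
```

Call:
{"name": "play_rows", "arguments": {"steps": [{"dp": [-0.025,0.2,0],"dr": [0,0,0]},{"dp": [-0.025,0.4,0],"dr": [0,0,0]},{"dp": [-0.025,0.6,0],"dr": [0,0,0]},{"dp": [-0.025,0.738,0],"dr": [0,0,0]},{"dp": [-0.025,0.738,0],"dr": [0,0,0]},{"dp": [-0.025,0.738,0],"dr": [0,0,0]},{"dp": [-0.025,0.738,0],"dr": [0,0,0]}]}}

```text
t: 21.33
tcp_pos: [0.5962, 0.3308, 0.1172]
orientation: [-0.001, 0.215, 0.977, -0.001]
contact_force: [-0.0, 0.2, -0.1]
gripper_width: 0.407
finger_force: 20.0
```

```bash
cat > tri.py <<'E'
from h import *
# triangulate the grey disc centroid from both views near expected position
def tri(names):
    T=shot('top');S=shot('scene')
    def grey(d,p):
        P=np.array(d['pose']);c=P[:3,:3].T@(np.array(p)-P[:3,3])
        u=int(d['cx']-d['fx']*c[0]/c[2]);v=int(d['cy']+d['fy']*c[1]/c[2])
        hsv=cv2.cvtColor(d['color'],cv2.COLOR_RGB2HSV)[v-9:v+10,u-9:u+10]
        ys,xs=np.nonzero((hsv[:,:,1]<75)&(hsv[:,:,2]>110)); return xs.mean()+u-9,ys.mean()+v-9,len(xs)
    for n,p in names.items():
        A=[];b=[];g=[]
        for d in(T,S):
            u,v,k=grey(d,p);g+=[round(u,1),round(v,1),k];P=np.array(d['pose'])
            r=P[:3,:3]@np.array([(u-d['cx'])/d['fx'],-(v-d['cy'])/d['fy'],-1.]);r/=np.linalg.norm(r)
            M=np.eye(3)-np.outer(r,r);A.append(M);b.append(M@P[:3,3])
        x=np.linalg.lstsq(np.vstack(A),np.hstack(b),rcond=None)[0];print(n,np.round(x,4),g)
E
python3 -c "
from tri import *
tri({'RL':(.607,-.327,.063),'SL':(.456,.016,.063)});print(state()['tcp_pos'])"
```

```text
RL [ 0.6098 -0.3258  0.0632] [np.float64(402.3), np.float64(155.9), 211, np.float64(129.9), np.float64(300.5), 114]
SL [0.4561 0.018  0.0588] [np.float64(262.0), np.float64(215.1), 322, np.float64(258.0), np.float64(181.0), 72]
[0.59681564 0.33045738 0.1181899 ]
```

Call:
{"name": "play_rows", "arguments": {"steps": [{"dp": [0,0.005,-0.2],"dr": [0,0,0]},{"dp": [0,0.005,-0.4],"dr": [0,0,0]},{"dp": [0,0.005,-0.54],"dr": [0,0,0]},{"dp": [0,0.005,-0.61],"dr": [0,0,0]},{"dp": [0,0.005,-0.64],"dr": [0,0,0]},{"dp": [0,0.005,-0.647],"dr": [0,0,0]},{"dp": [0,0.005,-0.647],"dr": [0,0,0]},{"dp": [0,0.005,-0.647],"dr": [0,0,0]}]}}

```text
t: 22.1
tcp_pos: [0.5982, 0.333, 0.0237]
orientation: [0.001, 0.215, 0.977, 0.001]
contact_force: [0.8, 0.9, -0.2]
gripper_width: 0.407
finger_force: 20.0
```

Call:
{"name": "play_rows", "arguments": {"steps": [{"dp": [0,0,-0.014],"dr": [0,0,0]},{"dp": [0,0,-0.014],"dr": [0,0,0]},{"dp": [0,0,-0.014],"dr": [0,0,0]}]}}

```text
t: 22.35
tcp_pos: [0.5973, 0.3328, 0.0205]
orientation: [0.0, 0.215, 0.977, 0.0]
contact_force: [0.1, -0.3, -0.3]
gripper_width: 0.408
finger_force: 20.0
```

Call:
{"name": "play_rows", "arguments": {"steps": [{"dp": [0,0,0],"dr": [0,0,0]},{"dp": [0,0,0],"dr": [0,0,0]},{"dp": [0,0,0],"dr": [0,0,0]},{"dp": [0,0,0],"dr": [0,0,0]},{"dp": [0,0,0],"dr": [0,0,0]}], "fingers": 1}}

```text
t: 22.77
tcp_pos: [0.5971, 0.3327, 0.0199]
orientation: [0.0, 0.215, 0.977, 0.0]
contact_force: [0.4, 1.1, -0.2]
gripper_width: 0.74
finger_force: 0.0
```

Call:
{"name": "play_rows", "arguments": {"steps": [{"dp": [0,0,0.1],"dr": [0,0,0]},{"dp": [0,0,0.3],"dr": [0,0,0]},{"dp": [0,0,0.5],"dr": [0,0,0]},{"dp": [0,0,0.8],"dr": [0,0,0]},{"dp": [0,0,1],"dr": [0,0,0]},{"dp": [0,0,1],"dr": [0,0,0]}]}}

```text
t: 23.27
tcp_pos: [0.6007, 0.3347, 0.1788]
orientation: [0.006, 0.215, 0.977, 0.005]
contact_force: [0.8, 1.0, 1.1]
gripper_width: 1.001
finger_force: 0.0
```

Call:
{"name": "play_rows", "arguments": {"steps": [{"dp": [-0.8,-0.8,0.2],"dr": [0,0,0]},{"dp": [-0.8,-0.8,0.2],"dr": [0,0,0]},{"dp": [-0.8,-0.8,0.2],"dr": [0,0,0]},{"dp": [-0.8,-0.8,0.2],"dr": [0,0,0]},{"dp": [-0.8,-0.8,0.2],"dr": [0,0,0]},{"dp": [-0.8,-0.8,0.2],"dr": [0,0,0]}]}}

```text
t: 23.77
tcp_pos: [0.4757, 0.2113, 0.2009]
orientation: [0.001, 0.215, 0.977, 0.0]
contact_force: [-0.2, -0.2, -0.1]
gripper_width: 1.002
finger_force: 0.0
```

```bash
python3 -c "
from tri import *
tri({'RL':(.607,-.327,.063),'RS':(.597,.332,.056)})
a=shot('scene')['color'][:,:,::-1];b=shot('top')['color'][:,:,::-1]
z=lambda q:cv2.resize(q,(380,290),interpolation=2)
cv2.imwrite('pics/p7.png',np.vstack([np.hstack([z(a[265:341,85:185]),z(a[140:216,345:445])]),np.hstack([z(b[122:198,350:450]),z(b[145:221,95:195])])]))"
```

```text
RL [ 0.6099 -0.3257  0.0635] [np.float64(402.3), np.float64(155.8), 210, np.float64(129.8), np.float64(300.5), 115]
RS [0.598  0.3314 0.0584] [np.float64(137.4), np.float64(155.7), 193, np.float64(409.4), np.float64(179.0), 71]
```

View pics/p7.png

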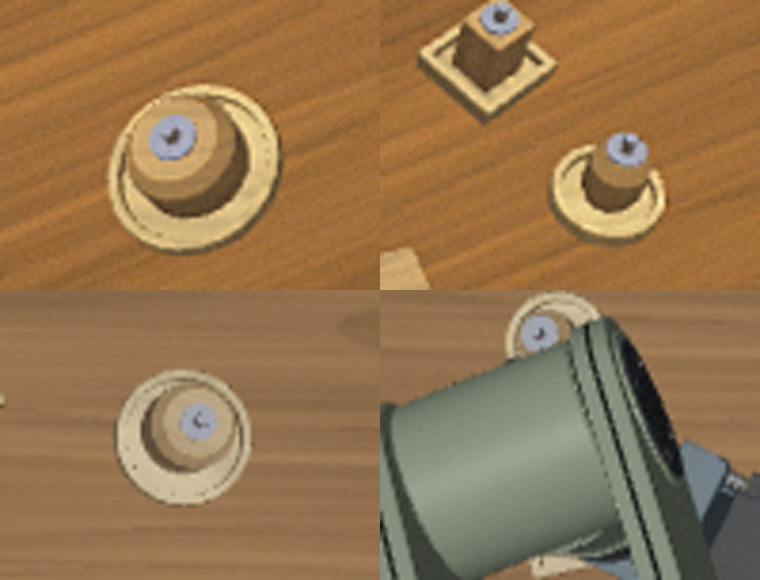

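Both round foot and dish pairs look right. The large round foot's lean matches plain perspective (disc at (200,423), about where an upright foot would put it), so it is upright and about 3 mm off centre. The small round foot (615,170) and small square foot (495,45) stand inside their holders. I hand in.

```bash
python3 -c "
from h import *
print(job.hand_in())"
```

```text
the job is handed in; nothing more can be done
None
```

The job is handed in: camera checks showed all four feet upright in their matching holders after about 24 s of the 107 s allowed, and the arm never touched the offcuts or look-alikes, but no verdict came back.

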